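# Wet a bore swab at the plunger can and leave it in a cylinder eye to soak

### The job

Take the green-handled bore swab out of the wooden tool block and, with its tip, push the sprung dish on top of the red plunger can fully down for a moment without forcing it against its stop, then let the dish spring back up; keep the gripper itself off the can. Then feed the wetted swab down through the slanting eye of the hydraulic cylinder held in the vice, keeping hold until its steel collar sits against the eye, and let go, leaving it there to soak. Leave the other things on the bench where they are.

Things in the scene. Friction and masses are not known exactly. Their poses are not given: they have to be found in the camera images.
- swab: Rigid bore swab, 150 mm long, 0.11 to 0.23 kg, starts upright in the tool block. Origin: centre of the tip's flat end; z runs along it from tip to handle. Brown felt tip and steel shank 16 mm in diameter to 75 mm (nose tapered to 10 mm over the last 8 mm), steel collar 34 mm in diameter from 75 to 81 mm, round green handle 26 mm in diameter from 81 to 150 mm.
- swab_tip (a point): Centre of the flat end of the swab's tip (same point as the origin of swab).
- swab_collar (a point): Point on the swab's axis at the underside of its collar (the face turned to the tip), 75 mm from the tip.
- block: Fixed wooden tool block, 64 (x) by 150 (y) by 60 mm high; origin under its centre, z up. The swab stands in a 20 mm hole, 50 mm deep, at y = -42 mm, so its tip is 10 mm and its handle's top 160 mm above the bench. Two fixed screwdriver handles, 22 mm thick, rise to 147 and 157 mm at (x, y) = (-12, 30) and (14, 55) mm.
- can: Fixed red plunger can with a yellow band, 100 mm in diameter, in a steel drip tray 150 mm square and 14 mm high; origin at the centre of the underside, z up. It ends in a neck at 100 mm, with a brass pump head and an aluminium dish above, on the can's axis. Keep forces on it well below 30 N.
- can_neck (a point): Centre of the can's neck, 100 mm above the bench, on the can's axis. The dish above it is round, 90 mm wide at the rim, flat inside for 60 mm, the rim 8 mm above its inner floor. The pump head is screwed into the neck to a depth that differs each time: the dish's inner floor rests anywhere from 138 to 156 mm above the bench. Feel for it.
- dish (a joint): How far the dish is pushed down, in m: 0 at rest, 0.016 at its stop. A spring pushes back with about 3 N at the start, rising evenly to about 12 N at the stop, and returns it. 12 mm or more is a full stroke.
- vice: Fixed blue machine vice clamping a black hydraulic cylinder. Origin on the bench straight below the centre of the cylinder's eye, z up. The cylinder lies level along the vice's y axis, 86 mm above the bench. The vice spans x = -180 to 180, y = -210 to -90 mm, jaw tops at 104 mm; the barrel runs to y = -332 mm. Nothing stands beneath the eye.
- eye (a point): Centre of the upper mouth of the bore in the dark steel rod-end eye: ring 50 mm outside, bore 20 mm, brass-lined, 26 mm thick, its middle 86 mm above the bench. The point's z axis is the bore's axis, pointing up out of the bore; it leans 0.25 to 0.5 rad from vertical towards the vice's -x (the robot's side). The swab goes in along -z and right through.
- wrench: Loose steel open-end wrench, 180 mm, lying flat. Leave alone.
- screwdriver: Loose screwdriver, 190 mm, lying flat. Leave alone.
- hammer: Loose hammer, 260 mm, lying. Leave alone.
- adhesive: Loose red bottle with a white cap, 38 mm in diameter, 105 mm high, standing between can and vice; origin under its centre. Leave alone.
- aerosol: Loose blue spray can with a white nozzle, 65 mm in diameter, 190 mm high, standing; origin under its centre. Leave alone.
- lid: Loose white plastic disc, 110 mm in diameter, 16 mm high. Leave alone.
- hub: Loose brass-coloured toothed hub, about 100 mm across, 52 mm high. Leave alone.
There are look-alikes about, which are no part of the job. There is more than one size of the swab; the job needs the middle-sized.

How it is judged:
By the outcome, as a careful person would: the job done as asked, in the order asked, and still so for the second after the job is handed in, with the robot touching nothing.
It also fails if it takes over 51 s, if anything falls off the work surface, if the arm or the gripper's body presses on something with over 40 N, if the wrist force passes 120 N, or if a joint passes its speed limit or range.

### The arm

A 6-joint arm with a two-finger parallel gripper is mounted at the origin on the work surface. World frame = base frame: x ahead of the robot, y to its left, z up, the work surface at z = 0. Lengths are in m, angles in degrees, forces in N, time in s.
With the tool pointing down it reaches from about 0.4 to 0.825 m from the base axis. Payload 7 kg.
Tool frame: the origin (TCP) lies midway between the tips of the shut fingers; the grasp point (between the pads) lies ctrl.grasp_offset behind it (ctrl.grasp_offset is the distance from the TCP to the grasp point, in m); z points along the fingers, y is the line along which they close (so a half turn about z gives the same grasp; the last joint's range is limited). The gripper opens to 88 mm and grips with 3 to 60 N. Pads are 19 mm wide; open, the fingers measure 130 mm over their backs; the gripper's body (78 mm by 193 mm) begins 47 mm behind the grasp point.
Start: joints at [82.225, 20.546, 0.682, 0, -70.136, -16.507], TCP at [0.278, 0.615, 0.227] pointing down, gripper open.
Joint ranges: [-176.03, 176.03], [-82.01, 121.73], [-58.28, 71.71], [-173.87, 95.51], [-174.79, -0.11], [-173.66, 173.66]. Speed limits (degrees/s): [136.94, 136.94, 172.46, 180, 180, 180].

### API

Orientations are given as [roll, pitch, yaw] about the fixed x, y, z axes, in that order (R = Rz(yaw) Ry(pitch) Rx(roll)).
In Python, from plant import ctrl gives the robot as it stands. The module is installed in compiled form; this text tells all that it offers.
- The arm moves only by the tool send_rows, never from a script. Its argument "increments" is a list that holds one entry, the list of rows, each a list of 4 numbers: the shift along the world's x, y, z normalised to -1 to 1, where 1 is 0.2 m, then the turn about the world's z normalised to -1 to 1, where 1 is 1.5 rad. In form: [[[x, y, z, roll], ...]]. A call has 1 to 12 rows; each row is the pose to reach, as a shift and turn from the pose commanded when the call began; what a row does not reach only later rows make up. A row lasts 1/8 s, in which the tool goes at most 62.5 mm and 10.7 degrees, less where a joint would pass 70% of its speed; a pose out of reach is approached as far as the arm can. A call with a number of a shift or a turn outside -1 to 1 is refused whole. A call with a gripper value outside its range is refused whole. "jaw" is the opening, from 0 (shut) to 1 (fully open), set as the call begins (left out, the last holds). The fingers move at their own pace and stop on an object; the grip force is fixed at half the most. Time passes only in rows, so rows that repeat a pose let the fingers close. It gives the time, the measured TCP pose, the force, the opening and the grip force at its end, in the units of the state.
- ctrl.get_obs(): the state, without advancing time (a new reading comes with each control period).
- ctrl.snapshot(name): name is "scene" or "top" or "wrist"; returns the picture (384x512x3 uint8, red, green, blue); there is no depth.
- ctrl.calibration(name): a dict with "mtx" (3x3 intrinsics, pixels), "eye" and "attitude" of the camera in the world. Camera axes: x right, y up, looking along -z (the intrinsics and any distortion apply to the point x, -y, -z); pixel columns grow to the right and rows downward; lengths in m; the calibration is good to about 2 mm. A picture is of the moment at which its call begins: read the wrist's pose just before it. calibration takes no time and is no camera call; for the wrist camera it gives the pose at the moment of the call.
- ctrl.close_job(): hands the job in; it is judged then, once.
Trained networks look in the newest picture that a camera, given by its name, has taken for a name from the list of things; names that differ only in an ending like _2 or _b are one class to them, and where a whole thing is asked for, a point or a joint stands for the part that bears it (a point fixed in the world has none). Each returns a list of dicts, best first, with "conf" (0 to 1); they miss things now and then, are a little off and sometimes report something else, mostly with a low value. They report only what shows in the picture. A call takes as long as a camera call. They do not tell look-alikes from the thing itself.
- ctrl.trace(thing, camera): "mask" (384x512 bool, what is visible of it) and "bbox" ([left, top, right, bottom] in pixels, round what is visible of it).
- ctrl.spot_point(thing, camera): "pixel" ([row, column] in pixels: a listed point, or the origin of a listed thing).
The state is a dict: "clock": time; "joint_pos": joint angles; "qvel": joint speeds; "tau": joint torques, N m; "tool_pos": TCP position; "orientation": TCP orientation; "force": force on the tool from outside, world axes, zero at the start; "moment": the same for the moment, N m; "opening": finger opening in m; "gripper_force": force on a finger pad.
Only numpy, scipy, OpenCV 4.12 (cv2) and the standard library are available. Lean on these libraries where they do the work, as an engineer would, in place of code of your own. Each camera call takes 0.05 s, during which the arm holds its last target. There are 200 camera calls.

## Working session

There is one attempt and no reset: what is moved stays moved. The work goes in short steps, Python scripts to look and compute and a tool call to move; the robot and the scene stay as the last step left them, time stands still between calls to the robot, and variables do not carry over. Pictures are saved under pics/ and viewed, at most 10 in all, crops included, and the job is handed in when it is done.

Besides the shell and the picture viewer there is one more tool, called after "Emit:" as a command line: name --argument value ..., lists and objects as JSON in quotes. send_rows: Moves the arm, as the interface text tells. Its arguments: {"type":"object","properties":{"increments":{"type":"array"},"jaw":{"type":"number"}},"required":["increments"]}

```bash
mkdir -p pics; cat > h.py <<'E'
import numpy as np,cv2
from plant import ctrl
def snap(n,f=None):
    im=ctrl.snapshot(n)
    if f: cv2.imwrite('pics/'+f,im[:,:,::-1])
    return im
def cam(n):
    c=ctrl.calibration(n); A=np.array(c['attitude'],float)
    if A.shape!=(3,3):
        from scipy.spatial.transform import Rotation as R
        A=R.from_euler('xyz',A.ravel(),degrees=True).as_matrix() if A.size==3 else None
    return np.array(c['mtx'],float),np.array(c['eye'],float),A
def ray(c,px):  # px=(row,col)
    K,e,A=c; d=np.linalg.inv(K)@[px[1],px[0],1.]; d=A@(d*[1,-1,-1]); return e,d/np.linalg.norm(d)
def at_z(c,px,z):
    e,d=ray(c,px); return e+d*(z-e[2])/d[2]
def proj(c,P):
    K,e,A=c; q=(A.T@(np.array(P,float)-e))*[1,-1,-1]; q=K@q; return q[[1,0]]/q[2]
def tri(rs):
    M=sum(np.eye(3)-np.outer(d,d) for e,d in rs); b=sum((np.eye(3)-np.outer(d,d))@e for e,d in rs); return np.linalg.solve(M,b)
E
python3 - <<'E'
from h import *
print(ctrl.calibration('top'),ctrl.calibration('scene')); print(ctrl.grasp_offset,ctrl.get_obs())
cs={n:cam(n) for n in('scene','top')}
for n in cs: snap(n,n+'0.png')
for t in['swab','block','can','vice','eye','can_neck','swab_tip','swab_collar','adhesive','aerosol']:
  for n in cs:
    r=ctrl.spot_point(t,n)
    print(t,n,[(np.round(d['pixel'],1).tolist(),round(d['conf'],2),at_z(cs[n],d['pixel'],{'can_neck':.1,'eye':.0985,'swab':.01,'swab_tip':.01,'swab_collar':.085}.get(t,0)).round(3).tolist()) for d in r[:4]])
E
```

```text
{'mtx': array([[454.12450723,   0.        , 253.19087604],
       [  0.        , 454.12450723, 196.23831856],
       [  0.        ,   0.        ,   1.        ]]), 'eye': array([0.44882561, 0.1792219 , 1.38047899]), 'attitude': array([  3.77180478,  -1.014223  , -89.50960757])} {'mtx': array([[433.21955318,   0.        , 258.67868903],
       [  0.        , 433.21955318, 184.9564149 ],
       [  0.        ,   0.        ,   1.        ]]), 'eye': array([1.33627051, 0.49829169, 0.77056668]), 'attitude': array([ 52.87662291,  -1.22504178, 112.8609097 ])}
0.0188 {'clock': 0.0, 'joint_pos': array([ 8.22241886e+01,  2.05900888e+01,  6.32926072e-01, -1.99272913e-02,
       -7.01359905e+01, -1.65068515e+01]), 'qvel': array([-0.08027448, -0.01583136, -0.03475391, -0.00314653, -0.07471758,
       -0.01454254]), 'tau': array([-1.28293336e-04, -5.82719064e+01,  2.93063235e+01,  6.99720696e+00,
        7.16366252e-03, -1.52031243e-04]), 'tool_pos': array([0.2774097 , 0.61481345, 0.22563206]), 'orientation': array([ 1.79905363e+02, -8.50929371e-03, -2.42894422e+01]), 'force': array([-0.16692245,  0.
[... 1351 characters left out ...]
.01])]
swab_collar scene [([220.6, 270.8], 0.79, [0.613, 0.24, 0.085]), ([236.4, 313.2], 0.72, [0.623, 0.348, 0.085]), ([208.0, 306.8], 0.54, [0.533, 0.304, 0.085])]
swab_collar top [([198.7, 202.2], 0.59, [0.526, 0.302, 0.085]), ([180.1, 232.8], 0.58, [0.58, 0.216, 0.085]), ([158.2, 184.4], 0.51, [0.642, 0.355, 0.085])]
adhesive scene [([207.8, 304.1], 0.58, [0.436, 0.273, 0.0]), ([194.1, 179.2], 0.57, [0.525, -0.072, 0.0]), ([222.9, 223.5], 0.19, [0.583, 0.098, 0.0])]
adhesive top [([200.6, 325.5], 0.49, [0.529, -0.065, 0.0]), ([203.0, 194.4], 0.48, [0.518, 0.334, 0.0])]
aerosol scene [([241.6, 121.4], 0.77, [0.749, -0.103, -0.0])]
aerosol top [([127.5, 340.5], 0.64, [0.755, -0.112, 0.0])]
```

View pics/scene0.png

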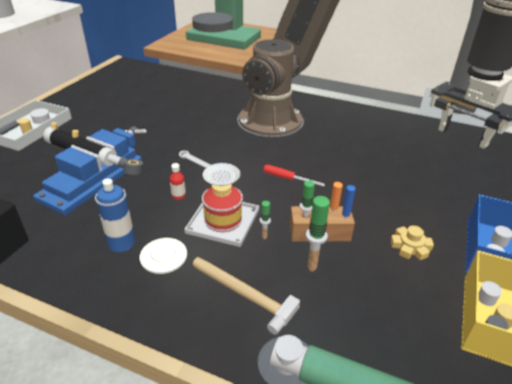

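View pics/top0.png

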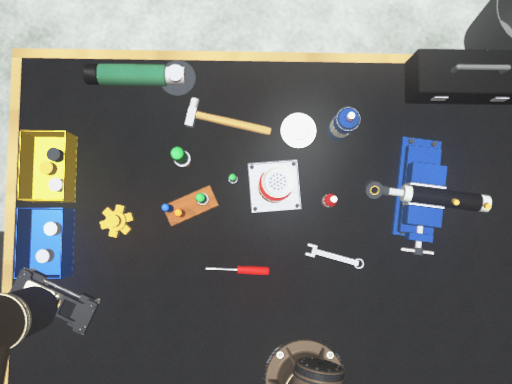

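Scene: the target swab stands in the block (scene px row 195, col 307; top px row 199, col 201). A larger one stands at top (155, 178) and a smaller one at (179, 233). The can is at (185, 275) and the eye at (190, 374) in the top view.

```bash
python3 - <<'E'
from h import *
c=cam('top'); cs=cam('scene'); im=snap('top'); sc=snap('scene')
print('swabtop',at_z(c,(198.5,201),.16))
for t in['block','swab','vice','can']:
  for r in ctrl.trace(t,'top')[:3]:
    m=r['mask'].astype(np.uint8); p=cv2.findNonZero(m)
    print(t,round(r['conf'],2),np.round(r['bbox']),cv2.minAreaRect(p))
hsv=cv2.cvtColor(im,cv2.COLOR_RGB2HSV)
g=cv2.inRange(hsv,(45,90,30),(80,255,255)); n,l,s,ce=cv2.connectedComponentsWithStats(g)
for i in range(1,n):
  if s[i,4]>20: print('green',ce[i][::-1],s[i,4],at_z(c,ce[i][::-1],.16))
b=proj(c,(.519,.336,.0)); 
for col in [(166,208,.147),(178,212,.157)]: print('sd',at_z(c,(col[1],col[0]),col[2]))
E
```

```text
swabtop [0.52202565 0.29852782 0.16      ]
block 0.59 [163. 185. 217. 226.] ((190.2734375, 205.9962921142578), (24.22770881652832, 54.39155197143555), 66.97450256347656)
swab 0.73 [171. 150. 189. 167.] ((181.0, 156.5), (19.0, 20.0), 90.0)
swab 0.63 [234. 175. 240. 183.] ((232.50001525878906, 178.5), (8.485280990600586, 8.485280990600586), 45.0)
swab 0.32 [308. 243. 365. 269.] ((335.1470947265625, 256.41180419921875), (58.20854949951172, 12.369316101074219), 14.03624439239502)
vice 0.61 [366. 140. 494. 255.] ((421.11083984375, 196.61965942382812), (110.63480377197266, 100.57955169677734), 47.202598571777344)
can 0.74 [245. 158. 303. 214.] ((274.31146240234375, 186.0816192626953), (51.06815719604492, 49.725399017333984), 85.03025817871094)
green [ 72.90049751 129.18905473] 1206 [0.86355126 0.49968601 0.16      ]
green [153.7393617  177.57446809] 188 [0.64259133 0.36366494 0.16      ]
green [176.625 232.15 ] 40 [0.58198316 0.21556011 0.16      ]
green [197.11594203 200.01449275] 69 [0.52572679 0.30123166 0.16      ]
sd [0.49611677 0.3940035  0.147     ]
sd [0.48528227 0.35990389 0.157     ]
```

Emit:
send_rows --increments '[[[0.25,-0.2,0.15,-0.12],[0.5,-0.45,0.15,-0.25],[0.75,-0.7,0.15,-0.37],[1,-0.9,0.15,-0.5],[1,-0.9,0.15,-0.5],[1,-0.9,0.15,-0.5]]]'

```text
clock: 2.15
tool_pos: [0.479, 0.4337, 0.2566]
orientation: [-180.0, -0.0, -67.4]
force: [0.1, 0.2, 0.5]
opening: 0.0874
gripper_force: 0.0
```

Emit:
send_rows --increments '[[[0.12,-0.3,0,0],[0.235,-0.6,0,0],[0.235,-0.68,0,0],[0.235,-0.68,0,0],[0.235,-0.68,0,0]]]'

```text
clock: 2.78
tool_pos: [0.5243, 0.3005, 0.2567]
orientation: [-180.0, 0.0, -67.2]
force: [0.5, 0.5, 0.3]
opening: 0.0874
gripper_force: 0.0
```

```bash
python3 - <<'E'
from h import *
c=cam('wrist'); im=snap('wrist','w1.png'); o=ctrl.get_obs(); print(o['clock'],o['tool_pos'],o['orientation'],o['force'])
print(c[1],proj(c,(.524,.299,.16)))
hsv=cv2.cvtColor(im,cv2.COLOR_RGB2HSV)
g=cv2.inRange(hsv,(45,90,30),(80,255,255)); n,l,s,ce=cv2.connectedComponentsWithStats(g)
for i in range(1,n):
  if s[i,4]>50: print('green',ce[i][::-1],s[i],at_z(c,ce[i][::-1],.16))
for t in ['swab','block']:
  for r in ctrl.spot_point(t,'wrist')[:3]: print(t,r, at_z(c,r['pixel'],.0))
E
```

```text
2.825 [0.52418766 0.30062204 0.25653017] [-1.79992168e+02  1.30902744e-02 -6.71718147e+01] [ 0.2197329   0.88629886 -0.04611519]
[0.55556009 0.22810768 0.41399338] [197.78485619 259.77410926]
green [ 68.276 225.994] [214  56  25  26 500] [0.58450637 0.21838018 0.16      ]
green [191.71986971 252.88925081] [238 172  30  39 921] [0.53107647 0.29645023 0.16      ]
green [216.47298521  84.18774525] [  42  186   83   57 3313] [0.65072396 0.36964203 0.16      ]
swab {'pixel': [166.1, 254.1], 'conf': 0.84} [0.52728764 0.30743514 0.        ]
swab {'pixel': [167.1, 158.0], 'conf': 0.73} [0.64020026 0.35627671 0.        ]
swab {'pixel': [75.8, 233.8], 'conf': 0.67} [0.59120651 0.21644217 0.        ]
block {'pixel': [189.2, 256.8], 'conf': 0.92} [0.51225736 0.33436451 0.        ]
```

View pics/w1.png

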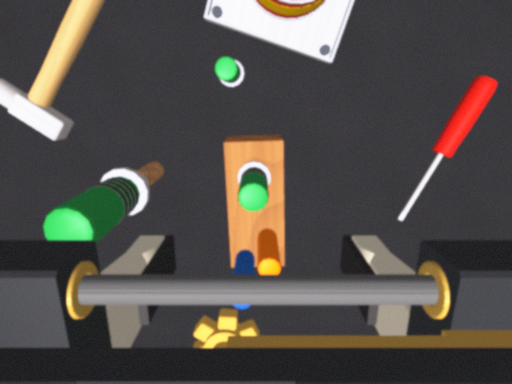

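The wrist picture shows the middle swab in the block: handle top disc at about (197, 253), collar at (174, 254), and block columns 225–285. It is slightly left of the fingers' middle.

```bash
python3 - <<'E'
from h import *
c=cam('wrist'); im=cv2.imread('pics/w1.png')
print(c[0][0,0], at_z(c,(197.5,253),.16), at_z(c,(176,254.5),.091))
hsv=cv2.cvtColor(im[:,:,::-1].copy(),cv2.COLOR_RGB2HSV)
g=cv2.inRange(hsv,(45,90,30),(80,255,255))[165:215,230:275]
for r in range(5,50,4):
  k=np.where(g[r])[0]; print(r+165,(k.min()+230,k.max()+230) if len(k) else None,end=' ')
# block end edges
for p in [(143,224),(140,284),(262,231),(262,285)]: print(at_z(c,p,.06).round(4))
P=np.array([at_z(c,(140,224.5),.06),at_z(c,(137.5,283.5),.06)]);print(P,np.linalg.norm(P[0]-P[1]))
E
```

```text
328.95921633448705 [0.52907725 0.30082073 0.16      ] [0.5291495  0.29910016 0.091     ]
170 None 174 (np.int64(246), np.int64(260)) 178 (np.int64(243), np.int64(264)) 182 (np.int64(242), np.int64(265)) 186 (np.int64(241), np.int64(266)) 190 (np.int64(239), np.int64(266)) 194 (np.int64(238), np.int64(267)) 198 (np.int64(238), np.int64(267)) 202 (np.int64(240), np.int64(266)) 206 (np.int64(242), np.int64(263)) 210 (np.int64(248), np.int64(257)) 214 None [0.5707 0.2851 0.06  ]
[0.5127 0.2573 0.06  ]
[0.5119 0.4139 0.06  ]
[0.4525 0.3889 0.06  ]
[[0.57131839 0.28195504 0.06      ]
 [0.51432072 0.25511103 0.06      ]] 0.06300266092040543
```

Emit:
send_rows --increments '[[[0.025,0,-0.2,0],[0.025,0,-0.4,0],[0.025,0,-0.6,0],[0.025,0,-0.72,0],[0.025,0,-0.72,0],[0.025,0,-0.72,0]]]'

```text
clock: 3.68
tool_pos: [0.5301, 0.3002, 0.1136]
orientation: [-179.9, 0.0, -67.2]
force: [0.4, 0.1, 0.2]
opening: 0.0875
gripper_force: 0.0
```

Emit:
send_rows --increments '[[[0,0,0,0],[0,0,0,0],[0,0,0,0],[0,0,0,0],[0,0,0,0],[0,0,0,0],[0,0,0,0],[0,0,0,0]]]' --jaw 0

```text
clock: 4.68
tool_pos: [0.5296, 0.2992, 0.1125]
orientation: [180.0, -0.0, -67.3]
force: [-0.5, 0.3, -0.1]
opening: 0.0257
gripper_force: 30.0
```

Emit:
send_rows --increments '[[[0,0,0.1,0],[0,0,0.3,0],[0,0,0.55,0],[0,0,0.8,0],[0,0,0.95,0],[0,0,0.95,0],[0,0,0.95,0]]]'

```text
clock: 5.55
tool_pos: [0.529, 0.299, 0.3014]
orientation: [179.9, 0.0, -67.3]
force: [-0.6, 0.0, -2.4]
opening: 0.0258
gripper_force: 30.0
```

Emit:
send_rows --increments '[[[0.03,-0.12,0,0.1],[0.07,-0.35,0,0.2],[0.12,-0.6,0,0.32],[0.17,-0.85,0,0.44],[0.22,-1,0,0.56],[0.22,-1,0,0.7],[0.22,-1,0,0.7],[0.22,-1,0,0.7]]]'

```text
clock: 6.55
tool_pos: [0.5732, 0.0995, 0.3016]
orientation: [180.0, 0.1, -7.3]
force: [0.9, 0.6, -2.1]
opening: 0.0253
gripper_force: 30.0
```

```bash
python3 - <<'E'
from h import *
c=cam('wrist'); im=snap('wrist','w2.png'); o=ctrl.get_obs(); print(o['clock'],o['tool_pos'],o['orientation'],o['force'])
ct=cam('top'); cs=cam('scene'); it=snap('top','t2.png'); snap('scene','s2.png')
for r in ctrl.trace('can','wrist')[:2]: print(r['bbox'],r['conf'])
for t,z in [('can_neck',.1),('eye',.0985),('swab_tip',.197),('can',0)]:
  for n,k in (('wrist',c),('top',ct),('scene',cs)):
    for r in ctrl.spot_point(t,n)[:2]: print(t,n,r['pixel'],round(r['conf'],2),at_z(k,r['pixel'],z).round(4))
E
```

```text
6.6 [0.5733128  0.0996198  0.30190851] [ 1.79969247e+02  5.39876435e-02 -7.24098188e+00] [ 0.71053558  0.32517427 -1.41255236]
[199.0, 91.0, 327.4, 217.9] 0.56
[0.0, 174.0, 156.8, 274.2] 0.35
can_neck top [185.0, 277.9] 0.92 [0.566  0.0875 0.1   ]
can_neck scene [193.1, 222.8] 0.69 [0.5824 0.0988 0.1   ]
eye top [188.6, 373.7] 0.7 [ 0.5587 -0.1856  0.0985]
eye scene [161.0, 130.7] 0.81 [ 0.5576 -0.1954  0.0985]
swab_tip wrist [198.5, 257.6] 0.76 [0.5714 0.0992 0.197 ]
swab_tip wrist [130.7, 64.2] 0.72 [0.6459 0.2425 0.197 ]
swab_tip top [164.2, 189.7] 0.83 [0.6095 0.3259 0.197 ]
swab_tip scene [267.7, 312.3] 0.91 [0.8161 0.3947 0.197 ]
swab_tip scene [238.7, 263.8] 0.77 [0.7839 0.2892 0.197 ]
can wrist [152.8, 266.3] 0.72 [0.5758 0.0861 0.    ]
can top [184.5, 271.9] 0.69 [0.5765 0.0987 0.    ]
can scene [182.1, 290.8] 0.18 [0.3389 0.1996 0.    ]
```

View pics/w2.png

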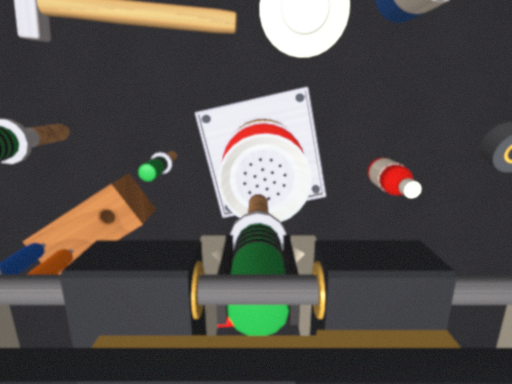

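Wrist view: dish disc centred about (178, 266), tray corners (113,196), (88,308), (195,325), (217,222). The swab is held upright with its tip at (203, 257).

```bash
python3 - <<'E'
from h import *
c=cam('wrist'); print([at_z(c,(178,266),z).round(4) for z in(.146,.164)], at_z(c,(153.5,263),.014))
print(np.mean([at_z(c,p,.014) for p in[(113,196),(88,308),(195,325),(217,222)]],0), at_z(c,(201,257.5),.199))
t=cam('top')
for e in [((190,374),.09),((203,490),.086),((195,440),.1)]: print(at_z(t,*e))
E
python3 - <<'E'
import cv2
im=cv2.imread('pics/t2.png')[130:265,350:500]; cv2.imwrite('pics/t2c.png',cv2.resize(im,None,fx=4,fy=4,interpolation=cv2.INTER_CUBIC))
E
```

```text
[array([0.5759, 0.0902, 0.146 ]), array([0.5802, 0.0902, 0.164 ])] [0.57838222 0.09070008 0.014     ]
[0.57527785 0.09148038 0.014     ] [0.57009233 0.09935751 0.199     ]
[ 0.5553804  -0.18882697  0.09      ]
[ 0.52148601 -0.52544193  0.086     ]
[ 0.54215421 -0.37469495  0.1       ]
```

View pics/t2c.png

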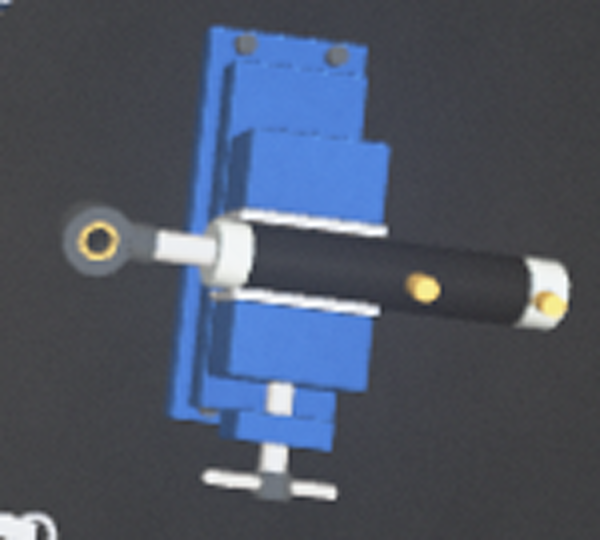

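The swab is to go over the dish centre at (0.576, 0.0905), and the vice yaw is about -6°. Descending to feel for the dish.

Emit:
send_rows --increments '[[[0.01,-0.025,0,0.01],[0.02,-0.045,-0.05,0.015],[0.02,-0.045,-0.15,0.015],[0.02,-0.045,-0.2,0.015],[0.02,-0.045,-0.2,0.015],[0.02,-0.045,-0.2,0.015],[0.02,-0.045,-0.2,0.015]]]'

```text
clock: 8.22
tool_pos: [0.5779, 0.0904, 0.2633]
orientation: [-180.0, -0.1, -5.8]
force: [0.6, -0.1, -1.7]
opening: 0.0253
gripper_force: 30.0
```

Emit:
send_rows --increments '[[[0,0,-0.015,0],[0,0,-0.03,0],[0,0,-0.03,0],[0,0,-0.03,0]]]'

```text
clock: 8.72
tool_pos: [0.5776, 0.0902, 0.2566]
orientation: [180.0, 0.0, -5.8]
force: [0.4, 0.1, -1.7]
opening: 0.0253
gripper_force: 30.0
```

Tip at about 0.154 with no contact yet; continuing.

Emit:
send_rows --increments '[[[0,0,-0.015,0],[0,0,-0.025,0],[0,0,-0.025,0],[0,0,-0.025,0]]]'

```text
clock: 9.22
tool_pos: [0.5776, 0.0902, 0.2516]
orientation: [180.0, -0.0, -5.8]
force: [0.2, -0.4, -1.2]
opening: 0.0254
gripper_force: 30.0
```

Emit:
send_rows --increments '[[[0,0,-0.015,0],[0,0,-0.025,0],[0,0,-0.025,0],[0,0,-0.025,0]]]'

```text
clock: 9.72
tool_pos: [0.5778, 0.0903, 0.247]
orientation: [-180.0, -0.0, -5.8]
force: [-0.4, 0.4, 2.7]
opening: 0.0256
gripper_force: 30.0
```

Emit:
send_rows --increments '[[[0,0,-0.02,0],[0,0,-0.04,0],[0,0,-0.05,0],[0,0,-0.05,0],[0,0,-0.05,0]]]'

```text
clock: 10.35
tool_pos: [0.578, 0.0903, 0.2373]
orientation: [-180.0, -0.1, -5.8]
force: [-0.4, 0.0, 8.0]
opening: 0.0254
gripper_force: 30.0
```

```bash
python3 - <<'E'
from plant import ctrl
import numpy as np
f=[]
for i in range(4):
  o=ctrl.get_obs(); f.append(o['force']); 
  ctrl.snapshot('scene')
print(np.round(f,2),o['tool_pos'])
E
```

```text
[[-0.36  0.    7.97]
 [-1.26  0.02  7.32]
 [-1.52 -0.43  8.29]
 [-1.74 -0.58  7.39]] [0.57805196 0.09026021 0.23735564]
```

Emit:
send_rows --increments '[[[0,0,-0.006,0],[0,0,-0.0125,0],[0,0,-0.0125,0],[0,0,-0.0125,0]]]'

```text
clock: 11.05
tool_pos: [0.5781, 0.0903, 0.2351]
orientation: [-180.0, -0.1, -5.8]
force: [-2.0, -0.4, 9.1]
opening: 0.0257
gripper_force: 30.0
```

```bash
python3 - <<'E'
from plant import ctrl
import numpy as np
f=[]
for i in range(4):
  o=ctrl.get_obs(); f.append(o['force']); 
  ctrl.snapshot('scene')
print(np.round(f,2),o['tool_pos'])
E
```

```text
[[-1.99 -0.44  9.07]
 [-1.73 -0.37  9.23]
 [-0.85 -0.36  9.7 ]
 [-2.37  0.81 10.87]] [0.57810114 0.09027019 0.23511714]
```

Emit:
send_rows --increments '[[[0,0,0.02,0],[0,0,0.06,0],[0,0,0.12,0],[0,0,0.25,0],[0,0,0.33,0],[0,0,0.33,0]]]'

```text
clock: 12.0
tool_pos: [0.5779, 0.0905, 0.3009]
orientation: [-179.9, -0.1, -5.8]
force: [-1.4, 0.8, -1.4]
opening: 0.0258
gripper_force: 30.0
```

Emit:
send_rows --increments '[[[-0.02,-0.15,0,0],[-0.05,-0.4,0,0],[-0.08,-0.65,0,0],[-0.1,-0.9,0,0],[-0.1,-0.9,0,0]]]'

```text
clock: 12.62
tool_pos: [0.5564, -0.0925, 0.2987]
orientation: [180.0, 0.1, -6.0]
force: [0.0, -0.1, -1.6]
opening: 0.0254
gripper_force: 30.0
```

Emit:
send_rows --increments '[[[-0.04,-0.2,0,0],[-0.08,-0.4,0,0],[-0.08,-0.5,0,0],[-0.08,-0.5,0,0],[-0.08,-0.5,0,0]]]'

```text
clock: 13.25
tool_pos: [0.5417, -0.189, 0.2995]
orientation: [-180.0, 0.0, -5.8]
force: [-0.6, 0.4, -1.0]
opening: 0.0258
gripper_force: 30.0
```

```bash
python3 - <<'E'
from h import *
c=cam('wrist'); im=snap('wrist','w3.png'); o=ctrl.get_obs(); print(o['clock'],o['tool_pos'],o['orientation'],o['force'])
cv2.imwrite('pics/w3c.png',cv2.resize(im[90:290,140:380,::-1],None,fx=3,fy=3,interpolation=cv2.INTER_CUBIC))
ct=cam('top'); cs=cam('scene'); snap('scene','s3.png')
for t,z in [('eye',.0985),('swab_tip',.197),('swab_collar',.272)]:
  for n,k in (('wrist',c),('scene',cs)):
    for r in ctrl.spot_point(t,n)[:2]: print(t,n,r['pixel'],round(r['conf'],2),at_z(k,r['pixel'],z).round(4))
print(proj(c,(o['tool_pos']+[0,0,-.1025])))
E
```

```text
13.3 [ 0.54179326 -0.18883545  0.29970335] [-1.79983560e+02  2.39160603e-02 -5.76445461e+00] [-0.08869705  0.60914746 -1.76327975]
eye wrist [156.7, 254.5] 0.81 [ 0.5585 -0.1877  0.0985]
eye scene [244.8, 409.7] 0.67 [0.5755 0.5533 0.0985]
eye scene [161.6, 131.5] 0.59 [ 0.5591 -0.1917  0.0985]
swab_tip wrist [198.7, 257.8] 0.61 [ 0.5404 -0.1894  0.197 ]
swab_tip scene [271.0, 310.6] 0.77 [0.8247 0.3942 0.197 ]
swab_tip scene [237.0, 264.5] 0.69 [0.7791 0.2887 0.197 ]
swab_collar wrist [232.2, 260.2] 0.89 [ 0.5422 -0.191   0.272 ]
swab_collar wrist [139.4, 254.5] 0.7 [ 0.5982 -0.1934  0.272 ]
swab_collar scene [220.3, 269.8] 0.72 [0.8101 0.3088 0.272 ]
swab_collar scene [101.6, 124.0] 0.61 [ 0.5451 -0.1921  0.272 ]
[197.2865667  256.92516804]
```

View pics/w3c.png

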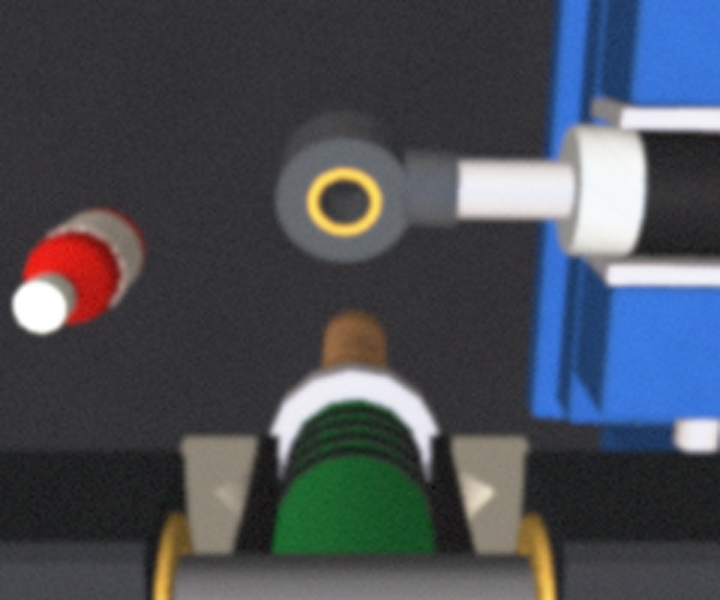

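Bore mouth at crop (344, 201), i.e. px (157, 254.7), gives about (0.5585, -0.1877, 0.098). Its lean looks like about 0.28 rad, and the swab still hangs straight. I'll hover just above the mouth and check.

Emit:
send_rows --increments '[[[0.05,0.005,-0.05,0],[0.09,0.008,-0.2,0],[0.09,0.008,-0.35,0],[0.09,0.008,-0.42,0],[0.09,0.008,-0.45,0],[0.09,0.008,-0.45,0],[0.09,0.008,-0.45,0]]]'

```text
clock: 14.52
tool_pos: [0.5602, -0.1883, 0.2112]
orientation: [180.0, -0.1, -5.8]
force: [0.3, -0.2, -1.5]
opening: 0.0259
gripper_force: 30.0
```

```bash
python3 - <<'E'
from h import *
c=cam('wrist'); im=snap('wrist','w4.png'); o=ctrl.get_obs(); print(o['clock'],o['tool_pos'],o['orientation'],o['force'])
a=cv2.resize(im[120:260,180:340,::-1],None,fx=3,fy=3,interpolation=cv2.INTER_CUBIC)
s=snap('scene','s4.png'); b=cv2.resize(s[75:215,60:180,::-1],None,fx=2.5,fy=3,interpolation=cv2.INTER_CUBIC)
cv2.imwrite('pics/c4.png',np.hstack([a,b]))
for t,z in [('eye',.0985),('swab_tip',.107)]:
    for r in ctrl.spot_point(t,'wrist')[:2]: print(t,r['pixel'],round(r['conf'],2),at_z(c,r['pixel'],z).round(4))
print(proj(c,(o['tool_pos']+[0,0,-.1025])),proj(c,(.5585,-.1877,.0985)))
E
```

```text
14.575 [ 0.5601341  -0.18823984  0.21117444] [ 1.79999215e+02 -1.05905825e-01 -5.80052301e+00] [-0.26281743 -0.1785608  -1.17795475]
eye [197.0, 256.6] 0.71 [ 0.5577 -0.1876  0.0985]
swab_tip [198.7, 257.2] 0.97 [ 0.5587 -0.1882  0.107 ]
[197.65204769 257.05860306] [196.0809598  256.63594985]
```

View pics/c4.png

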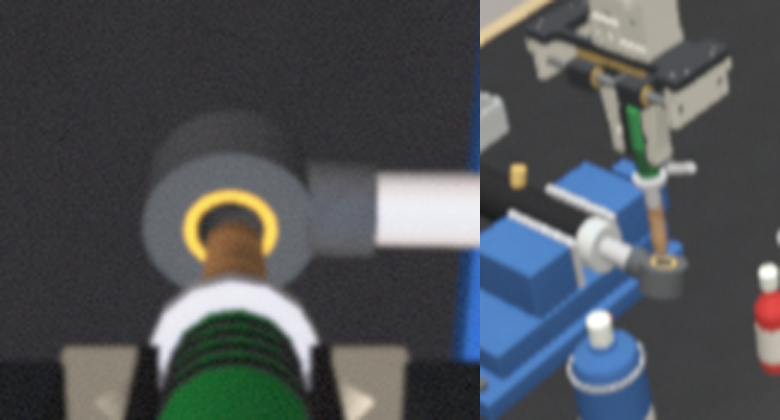

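Emit:
send_rows --increments '[[[0,0.002,-0.02,0],[0,0.002,-0.045,0],[0,0.002,-0.07,0],[0,0.002,-0.09,0],[0,0.002,-0.09,0],[0,0.002,-0.09,0]]]'

```text
clock: 15.48
tool_pos: [0.5597, -0.1878, 0.1921]
orientation: [180.0, -0.0, -5.8]
force: [-0.2, 0.1, -1.7]
opening: 0.0256
gripper_force: 30.0
```

Emit:
send_rows --increments '[[[-0.03,0.003,0,0],[-0.06,0.006,-0.002,0],[-0.09,0.009,-0.006,0],[-0.09,0.009,-0.006,0],[-0.09,0.009,-0.006,0]]]'

```text
clock: 16.1
tool_pos: [0.5422, -0.186, 0.1918]
orientation: [180.0, -0.1, -5.8]
force: [3.8, 0.5, 5.5]
opening: 0.0256
gripper_force: 30.0
```

Emit:
send_rows --increments '[[[-0.03,0.003,-0.003,0],[-0.06,0.006,-0.008,0],[-0.09,0.009,-0.014,0],[-0.1,0.01,-0.016,0],[-0.1,0.01,-0.016,0],[-0.1,0.01,-0.016,0]]]'

```text
clock: 16.85
tool_pos: [0.522, -0.184, 0.1883]
orientation: [180.0, -0.1, -5.8]
force: [2.7, 0.7, 5.0]
opening: 0.0257
gripper_force: 30.0
```

```bash
python3 - <<'E'
from h import *
c=cam('wrist'); im=snap('wrist','w5.png'); o=ctrl.get_obs(); print(o['clock'],o['tool_pos'],o['orientation'],o['force'],o['moment'])
a=cv2.resize(im[120:260,180:340,::-1],None,fx=3,fy=3,interpolation=cv2.INTER_CUBIC)
s=snap('scene','s5.png'); b=cv2.resize(s[75:215,60:180,::-1],None,fx=2.5,fy=3,interpolation=cv2.INTER_CUBIC)
cv2.imwrite('pics/c5.png',np.hstack([a,b]))
E
```

```text
16.9 [ 0.52200986 -0.18400248  0.1882529 ] [ 1.79991516e+02 -5.28774376e-02 -5.79050847e+00] [3.01144502 0.74503028 6.80576239] [ 0.28013159 -1.49126108  0.05659382]
```

View pics/c5.png

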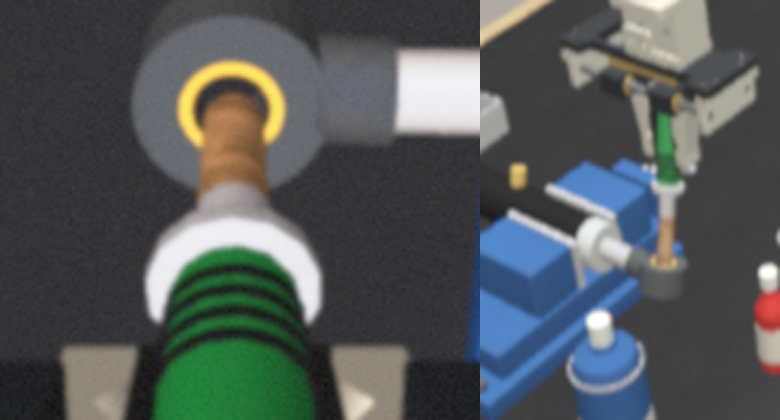

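Swab is tilted with its nose in the bore (crop 235, 100). Now feeding along the bore axis.

Emit:
send_rows --increments '[[[0.007,-0.001,-0.024,0],[0.015,-0.0015,-0.048,0],[0.022,-0.002,-0.072,0],[0.0295,-0.003,-0.0955,0],[0.0295,-0.003,-0.0955,0],[0.0295,-0.003,-0.0955,0]]]'

```text
clock: 17.7
tool_pos: [0.5272, -0.1844, 0.1675]
orientation: [-180.0, 0.1, -5.8]
force: [5.6, -0.6, -2.4]
opening: 0.0255
gripper_force: 30.0
```

Emit:
send_rows --increments '[[[0.01,-0.001,-0.024,0],[0.02,-0.002,-0.048,0],[0.03,-0.003,-0.072,0],[0.038,-0.004,-0.0955,0],[0.038,-0.004,-0.0955,0],[0.038,-0.004,-0.0955,0]]]'

```text
clock: 18.45
tool_pos: [0.5342, -0.1854, 0.149]
orientation: [180.0, 0.1, -5.8]
force: [0.0, -0.7, -1.7]
opening: 0.0257
gripper_force: 30.0
```

Emit:
send_rows --increments '[[[0.008,-0.001,-0.024,0],[0.016,-0.002,-0.048,0],[0.024,-0.003,-0.072,0],[0.032,-0.003,-0.095,0],[0.032,-0.003,-0.095,0],[0.032,-0.003,-0.095,0]]]'

```text
clock: 19.2
tool_pos: [0.5415, -0.1859, 0.1305]
orientation: [180.0, -0.0, -5.8]
force: [-0.1, 0.3, -1.9]
opening: 0.0255
gripper_force: 30.0
```

Emit:
send_rows --increments '[[[0.004,0,-0.01,0],[0.006,0,-0.02,0],[0.006,0,-0.02,0],[0.006,0,-0.02,0]]]'

```text
clock: 19.7
tool_pos: [0.5427, -0.186, 0.1265]
orientation: [180.0, -0.0, -5.8]
force: [0.1, 0.7, -1.2]
opening: 0.0258
gripper_force: 30.0
```

Emit:
send_rows --increments '[[[0.002,0,-0.006,0],[0.003,0,-0.01,0],[0.003,0,-0.01,0],[0.003,0,-0.01,0]]]'

```text
clock: 20.2
tool_pos: [0.5433, -0.1859, 0.1245]
orientation: [180.0, -0.0, -5.8]
force: [-0.3, 0.4, -1.6]
opening: 0.0255
gripper_force: 30.0
```

Emit:
send_rows --increments '[[[0.001,0,-0.003,0],[0.002,0,-0.006,0],[0.002,0,-0.006,0],[0.002,0,-0.006,0]]]'

```text
clock: 20.7
tool_pos: [0.5436, -0.186, 0.1237]
orientation: [180.0, -0.0, -5.8]
force: [-3.1, 0.0, 5.9]
opening: 0.0256
gripper_force: 30.0
```

Emit:
send_rows --increments '[[[0.001,0,-0.003,0],[0.001,0,-0.005,0],[0.001,0,-0.005,0],[0.001,0,-0.005,0]]]'

```text
clock: 21.2
tool_pos: [0.5436, -0.186, 0.1236]
orientation: [180.0, -0.0, -5.8]
force: [-6.3, 3.3, 13.4]
opening: 0.0254
gripper_force: 30.0
```

```bash
python3 - <<'E'
from h import *
im=snap('wrist','w6.png'); o=ctrl.get_obs(); print(o['clock'],o['tool_pos'],o['force'])
a=cv2.resize(im[100:280,170:340,::-1],None,fx=2.5,fy=2.5,interpolation=cv2.INTER_CUBIC)
s=snap('scene','s6.png'); b=cv2.resize(s[110:220,60:160,::-1],(360,450),interpolation=cv2.INTER_CUBIC)
cv2.imwrite('pics/c6.png',np.hstack([a,b]))
E
```

```text
21.25 [ 0.5436074  -0.1860079   0.12357913] [-6.18913563  3.60946901 13.89435352]
```

View pics/c6.png

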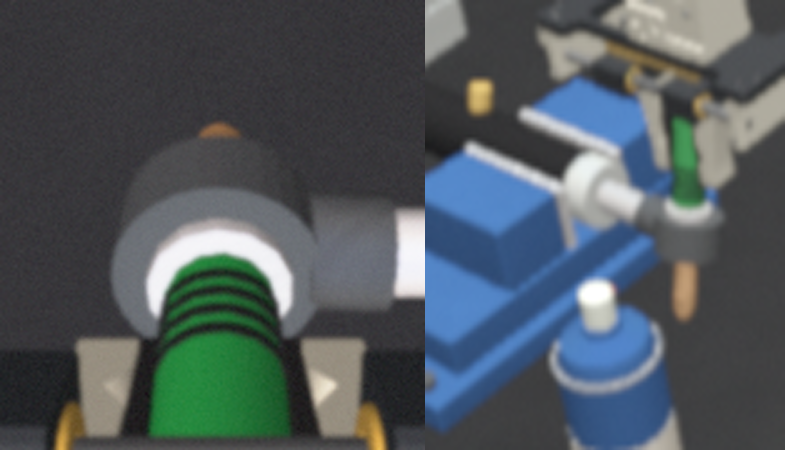

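Collar sits on the eye face (crop 220, 260), and the felt tip shows below the eye. Relieving the load, letting go and withdrawing upward.

Emit:
send_rows --increments '[[[0,0,0.003,0],[0,0,0.003,0]]]'

```text
clock: 21.55
tool_pos: [0.5436, -0.186, 0.1236]
orientation: [180.0, 0.0, -5.8]
force: [-4.6, 1.8, 8.9]
opening: 0.0256
gripper_force: 30.0
```

Emit:
send_rows --increments '[[[0,0,0,0],[0,0,0,0],[0,0,0,0],[0,0,0,0],[0,0,0,0],[0,0,0,0]]]' --jaw 1

```text
clock: 22.3
tool_pos: [0.5439, -0.1859, 0.1228]
orientation: [-180.0, -0.0, -5.8]
force: [0.3, -0.5, -0.0]
opening: 0.08
gripper_force: 0.0
```

Emit:
send_rows --increments '[[[0,0,0.05,0],[0,0,0.2,0],[0,0,0.4,0],[0,0,0.6,0],[-0.2,0,0.7,0],[-0.4,0,0.7,0],[-0.4,0,0.7,0],[-0.4,0,0.7,0]]]'

```text
clock: 23.3
tool_pos: [0.4643, -0.186, 0.2637]
orientation: [180.0, -0.1, -5.8]
force: [1.0, 0.8, 0.4]
opening: 0.0877
gripper_force: 0.0
```

```bash
python3 - <<'E'
from h import *
im=snap('top'); o=ctrl.get_obs(); print(o['clock'],o['tool_pos'],o['force'])
w=snap('wrist'); s=snap('scene')
cv2.imwrite('pics/c7.png',np.hstack([cv2.resize(w[:,:,::-1],(400,300)),cv2.resize(s[110:230,60:220,::-1],(400,300),interpolation=cv2.INTER_CUBIC)]))
E
```

```text
23.35 [ 0.46454887 -0.18597221  0.2632758 ] [-0.02259743  0.34689055 -0.04977566]
```

View pics/c7.png

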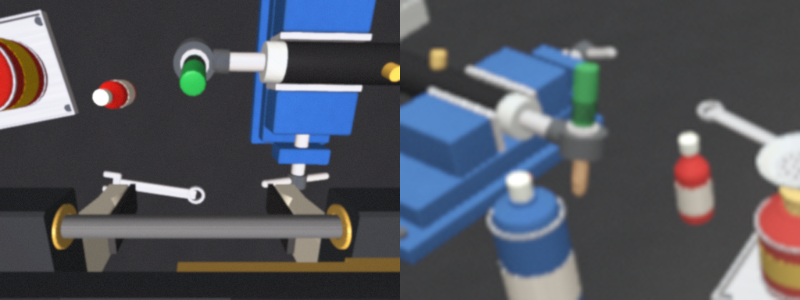

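The swab stands seated in the eye (right panel 585, 120) with its tip through below. The gripper is clear and the dish is back up. Handing in.

```bash
python3 -c "
from plant import ctrl
print(ctrl.close_job())"
```

```text
the job is handed in; nothing more can be done
None
```

I pushed the dish down about 14 mm with the swab tip (by force and position, short of its stop) and let it spring back. The swab now sits collar-down in the slanting eye, released, with the gripper clear, and I handed the job in at about 23 s.

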